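# Hold down the recessed reset button of the injector tester

### The job

Reset the injector tester: slide the shutter on its lid by its black grip until the hole in the shutter lies over the hole in the lid (white marks in line), then take the taller of the two screwdrivers out of the stand, reach its shaft straight down through both holes and press the recessed button down as far as it goes. Finish while still gripping the screwdriver and holding the button down with its tip; leave the shorter screwdriver standing in its hole and do not shift the other loose things (tee fitting, glue bottle, cup).

Things in the scene. Friction and masses are not known exactly. Their poses are not given: they have to be found in the camera images.
- console: the injector tester: a grey box 120 x 190 x 62 mm fixed to the worktop (position and turn vary), with two aluminium rails along its y on the lid (8 mm high, inner lips 41 mm apart) and four sockets on its +x side. Origin: centre of its underside; z up; the shutter runs along its y axis.
- aperture (a point): centre of the mouth of the round well in the tester's lid, at the lid's top face 62 mm above the worktop, 12 mm to +y of the box's centre. The well is 18 mm wide and 46 mm deep. A white mark on each rail stands level with it.
- shutter (a joint): the steel shutter plate (44 mm wide, 105 mm long, 4 mm thick, its top 66.5 mm above the worktop) that slides along the rails. 0 to 0.060 m, growing as it moves to the tester's +y. At 0.036 its hole lies exactly over the well; it starts between 0 and 0.014, where the plate covers the well. It stays where it is left (friction about 2 N); its hole is 18 mm wide.
- shutter_hole (a point): centre of the round 18 mm hole in the shutter plate, at the plate's top face; white marks on the plate beside it.
- shutter_grip (a point): centre of the top of the black grip block on the shutter, 45 mm to the -y side of the shutter's hole. The block measures 12 mm along the slide (y of the tester), 30 mm across it, and stands 22 mm above the plate.
- button (a joint): the recessed reset button in the well: 0 up, 0.008 m fully down. A spring returns it: about 1.2 N to start it, 6 N fully down. It moves straight down.
- button_top (a point): centre of the button's flat top (white plastic, 13 mm wide), straight below the middle of the well; 35 mm below the lid's top face, 27 mm above the worktop, when up. Moves with the button.
- stand: grey screwdriver stand, a block 46 x 120 x 60 mm on a foot plate 54 x 128 mm, fixed (position and turn vary), with two upright round holes 8 mm wide and 46 mm deep, 35 mm either side of its centre along its y. Origin: centre of its underside; z up.
- long_driver: the taller screwdriver, 153 mm long, 90 g, standing loosely upright in one hole of the stand, tip down, its tip 14 mm above the worktop. Origin: its tip; z runs from the tip up along the shaft to the handle. Round steel shaft 5.6 mm thick up to 91 mm from the tip, then a dark handle about 20 mm thick from 91 to 150 mm. Which hole varies.
- short_driver: the shorter screwdriver, 130 mm long, standing in the other hole in the same way (top 23 mm lower than the tall one); handle 22 mm thick from 85 to 130 mm above its tip. Origin: its tip.
- tee: bystander: pipe tee fitting with a yellow end, 24 x 67 x 48 mm, lying near the robot. Origin: centre of its underside.
- glue: bystander: small glue bottle with a white nozzle, 30 mm wide, 90 mm high. Origin: centre of its underside.
- cup: bystander: open black plastic cup, 63 mm wide, 36 mm high. Origin: centre of its underside.

How it is judged:
On the way, in this order (a step that is already met when the one before it is completed fails the run):
1. the shutter's hole lies over the hole in the lid (within 4 mm) (value of joint shutter between 0.032 and 0.04 m), for 0.2 s.
2. the tall screwdriver's tip, down through both holes, presses the button at least 5 of its 8 mm (value of joint button above 0.005 m and z of long_driver in the frame of button_top below 0.004 m and horizontal distance between long_driver and button_top below 0.009 m), for 0.2 s.
At the end, for the whole second after the job is handed in: Shutter hole over the well (within 5.5 mm); the fingers grip the tall screwdriver (over 2 N), upright within 20 degrees, its tip on the button (4 mm in height, 9 mm sideways) and holding it at least 5 of 8 mm down; the short one still stands in its hole (moved under 15 mm) (all of step 2 and value of joint shutter between 0.0305 and 0.0415 m and contact force between long_driver and the fingers above 2 N and angle between long_driver's own z axis and vertical below 0.35 rad and distance of short_driver from where it was at the start of the episode below 0.015 m and angle between short_driver's own z axis and vertical below 0.2 rad); the arm keeps its last pose, push and grip.
It fails at once if the short screwdriver is pulled up or knocked over (distance of short_driver from where it was at the start of the episode above 0.03 m or angle between short_driver's own z axis and vertical above 0.3 rad).
It fails at once if the tee fitting, glue bottle or cup is shifted by more than 25 mm (distance of any of tee, glue, cup from where it was at the start of the episode above 0.025 m).
It also fails if it takes over 58 s, if anything falls off the work surface, if the arm or the gripper's body presses on something with over 40 N, if the wrist force passes 120 N, or if a joint passes its speed limit or range.

### The arm

A 7-joint arm with a two-finger parallel gripper is mounted at the origin on a cart in front of the work surface, level with it; the furniture and walls round the work are solid. World frame = base frame: x ahead of the robot, y to its left, z up, the work surface at z = 0. Lengths are in m, angles in rad, forces in N, time in s.
With the tool pointing down it reaches from about 0.4 to 0.925 m from the base axis. Payload 5.6 kg.
Tool frame: the origin (TCP) lies midway between the tips of the shut fingers; the grasp point (between the pads) lies 19 mm behind it; z points along the fingers, y is the direction in which the jaws open and shut (so a half turn about z gives the same grasp; the last joint's range is limited). The gripper opens to 85 mm and grips with 20 to 120 N. Pads are 22 mm wide; open, the fingers measure 114 mm over their backs; the gripper's body (76 mm by 85 mm) begins 54 mm behind the grasp point. The pads swing forward as they close: fully open they stand 13 mm farther back than shut.
Start: joints at [-0.043, 0.468, -0.012, 1.603, 0.006, 1.071, -0.056], TCP at [0.65, -0, 0.231] pointing down, gripper open.
Joint ranges: [-2.53, 2.53], [-0.31, 2.02], [-1.57, 1.55], [0.28, 2.44], [-1.29, 4.43], [0.15, 1.84], [-2.92, 2.92]. Speed limits (rad/s): [2.57, 2.57, 3.14, 3.14, 3.14, 3.14, 3.14].

### API

Orientations are given as a unit quaternion [w, x, y, z].
In Python, from workcell import arm gives the robot as it stands. The module is installed in compiled form; this text tells all that it offers.
- The arm moves only by the tool apply_moves, never from a script. Its argument "deltas" is a list of rows, each an object of numbers: "dx", "dy", "dz": the shift along the tool's x, y, z in cm; "rx", "ry", "rz": the turn, a rotation vector about the tool's x, y, z in rad; "grip": the finger opening in cm, from 0 to 8.54. A call has 1 to 8 rows; each row shifts and turns the commanded pose from where the row before left it, along the tool's axes as they then stand; what a row does not reach is not made up. A row lasts 1/10 s, in which the tool goes at most 50 mm and 8.59 degrees, less where a joint would pass 70% of its speed; a pose out of reach is approached as far as the arm can. A call is refused whole if a number of a shift passes 5 or a number of a turn 0.15, either way. A call with a gripper value outside its range is refused whole. The fingers move at their own pace and stop on an object; the grip force is fixed at half the most. Time passes only in rows, so rows that do not move let the fingers close. It gives the time, the measured TCP pose, the force and the opening at its end, in the units of the state.
- arm.observe(): the state, without advancing time (a new reading comes with each control period).
- arm.camera(name): name is "scene" or "side" or "wrist"; returns a dict with "pixels" (420x560x3 uint8, red, green, blue), "camera_matrix" (3x3 intrinsics, pixels), "R" (3x3) and "t" (3): a world point X has camera coordinates R X + t; the wrist camera has in their place "tool_from_camera" (4x4, takes a point from camera to tool coordinates, whose origin is the TCP and whose axes are the flange's). Camera axes: x right, y down, z forward; pixel columns grow to the right and rows downward; lengths in m; the calibration is good to about 2 mm. A picture is of the moment at which its call begins: read the wrist's pose just before it. There is no depth.
- arm.sign_off(): hands the job in, once; it reports no verdict.
The state is a dict: "t": time; "q": joint angles; "qd": joint speeds; "effort": joint torques, N m; "tcp_pos": TCP position; "orientation": TCP orientation; "ft_force": force on the tool from outside, world axes, zero at the start; "wrist_torque": the same for the moment, N m; "grip_width": finger opening in m.
Only numpy, scipy, OpenCV 4.12 (cv2) and the standard library are available. Lean on these libraries where they do the work, as an engineer would, in place of code of your own. Each camera call takes 0.05 s, during which the arm holds its last target. There are 200 camera calls.

## Working session

There is one attempt and no reset: what is moved stays moved. The work goes in short steps, Python scripts to look and compute and a tool call to move; the robot and the scene stay as the last step left them, time stands still between calls to the robot, and variables do not carry over. Pictures are saved under pics/ and viewed, about 8 in all and at most 12, crops included, and the job is handed in when it is done.

Besides the shell and the picture viewer there is one more tool, called after "Call:" by a JSON object that holds its "api" and its "payload", one argument or row to a line. apply_moves: Moves the arm, as the interface text tells. Its arguments: {"type":"object","properties":{"deltas":{"type":"array","items":{"type":"object","properties":{"dx":{"type":"number"},"dy":{"type":"number"},"dz":{"type":"number"},"rx":{"type":"number"},"ry":{"type":"number"},"rz":{"type":"number"},"grip":{"type":"number"}}}}},"required":["deltas"]}

```bash
mkdir -p pics; python3 - <<'E'
from workcell import arm
import cv2,numpy as np,pickle
s=arm.observe();print(s)
d={}
for n in("scene","side","wrist"):
    c=arm.camera(n);d[n]=c;cv2.imwrite(f"pics/{n}0.png",c["pixels"][:,:,::-1])
    print(n,{k:np.round(v,4).tolist() for k,v in c.items() if k!="pixels"})
pickle.dump((s,d),open("d0.pkl","wb"))
a=np.hstack([d["scene"]["pixels"],d["side"]["pixels"]])
E
```

```text
{'t': 0.0, 'q': array([-0.04301994,  0.46838409, -0.01161898,  1.60362473,  0.00603271,
        1.07138751, -0.0563113 ]), 'qd': array([ 9.31140017e-04,  2.52378888e-04,  1.18140555e-03,  8.62853771e-04,
       -1.13624959e-03, -3.17328100e-05,  4.94954065e-04]), 'effort': array([-1.81076980e-04, -5.32374322e+01,  2.12178100e-02, -2.51299274e+01,
        1.13576866e-02,  7.69772858e-03, -1.10212341e-06]), 'tcp_pos': array([ 6.49445348e-01, -5.45415336e-05,  2.30333396e-01]), 'orientation': array([-5.72249759e-04,  7.07115414e-01,  7.07097595e-01, -6.74787792e-04]), 'ft_force': array([-0.33086906,  0.20828322, -0.20923899]), 'wrist_torque': array([0.01537335, 0.00765037, 0.00851563]), 'grip_width': 0.08513508406018977}
scene {'camera_matrix': [[434.9794, 0.0, 275.7509], [0.0, 434.9794, 218.6138], [0.0, 0.0, 1.0]], 'R': [[0.8098, -0.5867, -0.0039], [-0.3955, -0.5409, -0.7423], [0.4334, 0.6026, -0.6701]], 't': [-0.488, 0.2519, 0.7338]}
side {'camera_matrix': [[510.2818, 0.0, 273.1514], [0.0, 510.2818, 212.7787], [0.0, 0.0, 1.0]], 'R': [[-0.8251, -0.5645, -0.0254], [-0.2461, 0.3995, -0.8831], [0.5086, -0.7224, -0.4685]], 't': [0.4338, 0.2265, 0.7272]}
wrist {'camera_matrix': [[375.5948, 0.0, 281.987], [0.0, 375.5948, 207.0526], [0.0, 0.0, 1.0]], 'tool_from_camera': [[0.0003, -0.9547, -0.2977, 0.0757], [1.0, 0.0001, 0.0008, -0.0006], [-0.0007, -0.2977, 0.9547, -0.1418], [0.0, 0.0, 0.0, 1.0]]}
```

View pics/scene0.png

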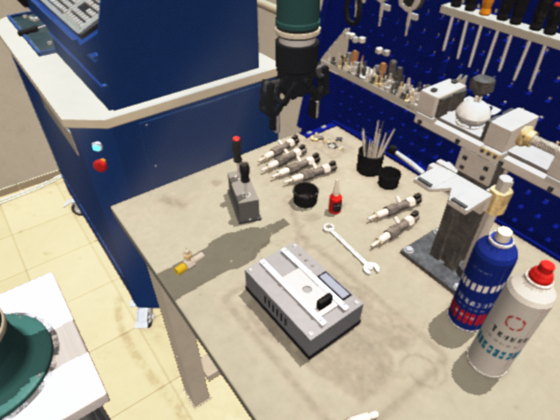

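View pics/side0.png

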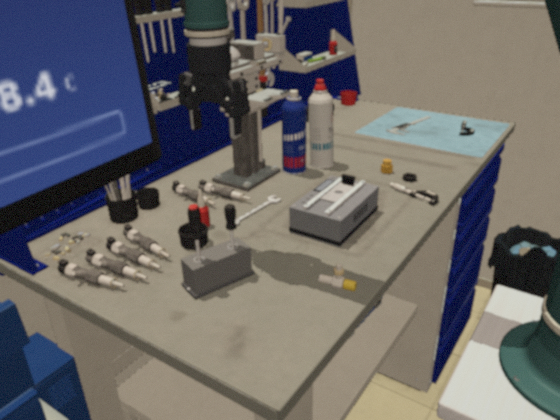

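View pics/wrist0.png

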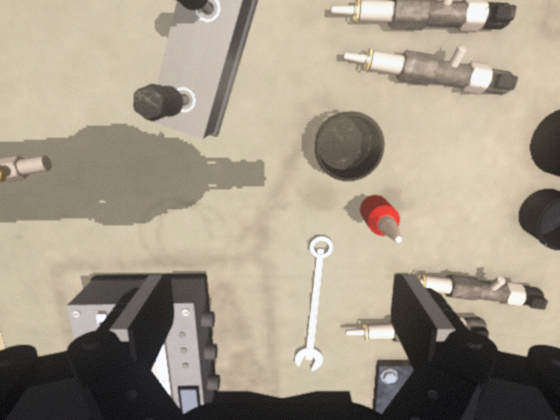

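The scene view shows the console with its black grip at (324,300) and the shutter hole near (308,288). The stand is at (243,195), with the red-topped tall driver at (236,140) and the short one at (244,172). The side view shows tall at (194,213), short at (230,215) and the grip at (348,180).

The wrist view shows the stand at top left, with the console at bottom left and partly hidden. I'll cast rays for rough positions.

```bash
cat > h.py <<'E'
import numpy as np,cv2,pickle
from scipy.spatial.transform import Rotation as Ro
def Rw(s): q=s["orientation"]; return Ro.from_quat([q[1],q[2],q[3],q[0]]).as_matrix()
def ray(c,px,s=None):
    K=c["camera_matrix"];d=np.linalg.inv(K)@np.array([px[0],px[1],1.])
    if "R" in c: return -c["R"].T@c["t"],c["R"].T@d
    T=c["tool_from_camera"];R=Rw(s)
    return s["tcp_pos"]+R@T[:3,3],R@T[:3,:3]@d
def onz(c,px,z,s=None):
    o,d=ray(c,px,s);return o+d*(z-o[2])/d[2]
def tri(rs):
    A=0;b=0
    for o,d in rs:
        d=d/np.linalg.norm(d);P=np.eye(3)-np.outer(d,d);A=A+P;b=b+P@o
    return np.linalg.solve(A,b)
def proj(c,X,s=None):
    X=np.asarray(X,float)
    if "R" in c: p=c["R"]@X+c["t"]
    else:
        T=c["tool_from_camera"];p=T[:3,:3].T@(Rw(s).T@(X-s["tcp_pos"])-T[:3,3])
    p=c["camera_matrix"]@p;return p[:2]/p[2]
E
python3 - <<'E'
from h import *
s,d=pickle.load(open("d0.pkl","rb"));np.set_printoptions(precision=3,suppress=True)
S,V,W=d["scene"],d["side"],d["wrist"]
print("grip",onz(S,(324,297),.0885),tri([ray(S,(324,297)),ray(V,(348,178))]))
print("tall top",tri([ray(S,(236,138)),ray(V,(194,207))]))
print("short top",tri([ray(S,(244,166)),ray(V,(230,207))]))
print("holes wrist",onz(W,(207,10),.06,s),onz(W,(186,99),.06,s))
print("tee",onz(S,(187,262),0.02),"glue",onz(S,(335,212),0),"cup",onz(W,(350,150),.02,s))
for n,px in(("near",(247,281)),("right",(290,246)),("far",(361,303)),("front",(306,338))): print(n,onz(S,px,.062))
E
```

```text
grip [ 0.507 -0.27   0.089] [ 0.507 -0.269  0.084]
tall top [0.591 0.134 0.165]
short top [0.568 0.067 0.14 ]
holes wrist [0.593 0.133 0.06 ] [0.572 0.069 0.06 ]
tee [ 0.379 -0.002  0.02 ] glue [ 0.741 -0.047  0.   ] cup [0.713 0.022 0.02 ]
near [ 0.433 -0.146  0.062]
right [ 0.55  -0.121  0.062]
far [ 0.566 -0.304  0.062]
front [ 0.445 -0.302  0.062]
```

Everything falls within reach. Now moving the wrist over the console for a closer look.

Call:
{"api": "apply_moves", "payload": {
  "deltas": [
    {"dx":-3.7,"dy":-2.1},
    {"dx":-3.7,"dy":-2.1},
    {"dx":-3.7,"dy":-2.1},
    {"dx":-3.7,"dy":-2.1},
    {"dx":-3.7,"dy":-2.1},
    {"dx":-3.7,"dy":-2.1},
    {"dx":-3.7,"dy":-2.1},
    {}
  ]
}}

```text
$.deltas[0]: bad value
```

```bash
python3 - <<'E'
from workcell import arm
from h import *
s=arm.observe();c=arm.camera("wrist");print(s["t"],s["tcp_pos"],s["orientation"])
pickle.dump((s,c),open("d1.pkl","wb"))
im=c["pixels"][:,:,::-1];cv2.imwrite("pics/w1.png",cv2.resize(im[20:320,130:430],None,fx=2,fy=2,interpolation=cv2.INTER_CUBIC))
E
```

```text
0.15 [ 6.49567781e-01 -6.62358839e-05  2.30554209e-01] [-4.51254193e-04  7.07136425e-01  7.07076797e-01 -5.24982113e-04]
```

View pics/w1.png

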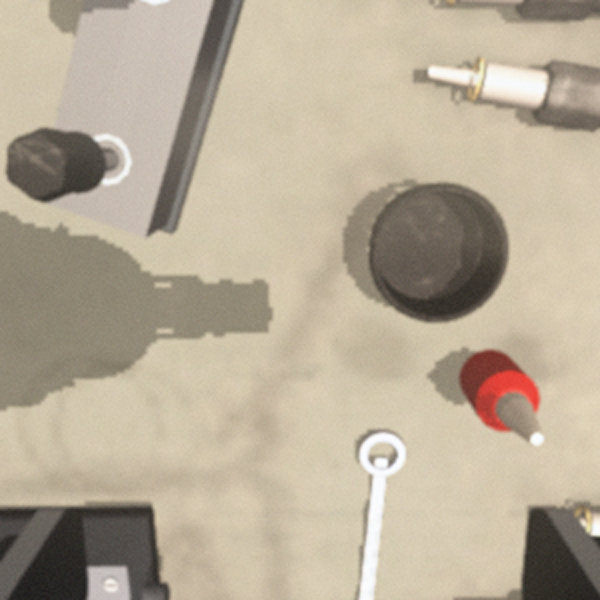

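The move was refused, so the wrist view hasn't changed and still shows the short driver, cup and glue. Rows probably need every field, so I'll fill them all in.

Call:
{"api": "apply_moves", "payload": {
  "deltas": [
    {"dx":-3.7,"dy":-2.1,"dz":0,"rx":0,"ry":0,"rz":0,"grip":8.5},
    {"dx":-3.7,"dy":-2.1,"dz":0,"rx":0,"ry":0,"rz":0,"grip":8.5},
    {"dx":-3.7,"dy":-2.1,"dz":0,"rx":0,"ry":0,"rz":0,"grip":8.5},
    {"dx":-3.7,"dy":-2.1,"dz":0,"rx":0,"ry":0,"rz":0,"grip":8.5},
    {"dx":-3.7,"dy":-2.1,"dz":0,"rx":0,"ry":0,"rz":0,"grip":8.5},
    {"dx":-3.7,"dy":-2.1,"dz":0,"rx":0,"ry":0,"rz":0,"grip":8.5},
    {"dx":-3.7,"dy":-2.1,"dz":0,"rx":0,"ry":0,"rz":0,"grip":8.5},
    {"dx":0,"dy":0,"dz":0,"rx":0,"ry":0,"rz":0,"grip":8.5}
  ]
}}

```text
t: 1.0
tcp_pos: [0.4989, -0.2659, 0.2314]
orientation: [0.001, 0.711, 0.703, -0.002]
ft_force: [-1.3, -0.0, 0.2]
grip_width: 0.0853
```

```bash
python3 - <<'E'
from workcell import arm
from h import *
s=arm.observe();c=arm.camera("wrist");print(s["t"],s["tcp_pos"],s["orientation"])
pickle.dump((s,c),open("d1.pkl","wb"))
im=c["pixels"][:,:,::-1];cv2.imwrite("pics/w2.png",cv2.resize(im[0:300,130:430],None,fx=2,fy=2,interpolation=cv2.INTER_CUBIC))
E
```

```text
1.0 [ 0.49893473 -0.26585263  0.23142483] [ 5.26820499e-04  7.10850545e-01  7.03340789e-01 -1.72019725e-03]
```

View pics/w2.png

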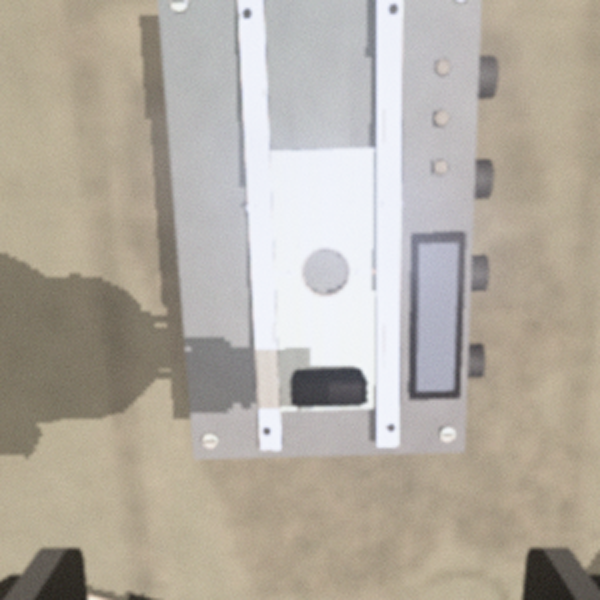

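The close view shows the shutter hole at full-image pixel (293,136) and the grip at about (294,193). The rail screws are at (253.5,7), (263.5,215.5), (326.5,4.5) and (325.5,214), and the lower box corners at (228,229) and (362.5,226).

```bash
python3 - <<'E'
from h import *
s,c=pickle.load(open("d1.pkl","rb"));np.set_printoptions(precision=4,suppress=True)
g=lambda u,v,z:onz(c,(130+u/2,v/2),z,s)
a,b,e,f=g(247,14,.07),g(267,431,.07),g(393,9,.07),g(391,428,.07)
print(a,b,e,f)
yd=(a-b+e-f)[:2];yd/=np.linalg.norm(yd);xd=np.array([yd[1],-yd[0]])
print("yaw",np.arctan2(-yd[0],yd[1]),np.arctan2(-(a-b)[0],(a-b)[1]),np.arctan2(-(e-f)[0],(e-f)[1]))
l,r=g(196,459,.062),g(465,452,.062);print(l,r,"yaw edge",np.arctan2(*(r-l)[[1,0]]))
yaw=np.arctan2(-yd[0],yd[1])
m=(l+r)[:2]/2;print("len",np.linalg.norm(l-r),"ctr",m+.095*yd,"ap",m+.107*yd)
mid=(a+b+e+f)[:2]/4;print("rail mid(ctr?)",mid)
h=g(326,272,.0665)[:2];print("hole",h)
im=c["pixels"];mk=(im.max(2)<75).astype(np.uint8);mk[:170]=0;mk[215:]=0;mk[:,:265]=0;mk[:,325:]=0
ys,xs=np.nonzero(mk);print("grip px",xs.min(),xs.max(),ys.min(),ys.max())
# top face edge nearest/farthest
print("grip top lower edge",onz(c,(294.5,ys.max()),.0885,s),"pred grip",h-.045*yd)
ap=m+.107*yd;print("shutter q", .036+(h-ap)@yd,"lat",(h-ap)@xd, "q from railmid",.036+(h-mid-.012*yd)@yd,(h-mid)@xd)
# tool yaw
R=Rw(s);print("tool x dir",R[:,0],"y",R[:,1], "yaw err rel console",np.arctan2(-R[0,0],R[1,0]))
E
```

```text
[ 0.4791 -0.1331  0.07  ] [ 0.4823 -0.2926  0.07  ] [ 0.5319 -0.1321  0.07  ] [ 0.5351 -0.2918  0.07  ]
yaw 0.020132460176656528 0.020287202086090427 0.019977957619825314
[ 0.4501 -0.3081  0.062 ] [ 0.5689 -0.306   0.062 ] yaw edge 0.017804559064417486
len 0.11883724816718853 ctr [ 0.5076 -0.2121] ap [ 0.5074 -0.2001]
rail mid(ctr?) [ 0.5071 -0.2124]
hole [ 0.5076 -0.2263]
grip px 277 311 185 201
grip top lower edge [ 0.5082 -0.2745  0.0885] pred grip [ 0.5085 -0.2713]
shutter q 0.00979319131489045 lat -0.00026182666711804505 q from railmid 0.010111520038422462 0.00026334089702044976
tool x dir [ 0.0106  0.9999 -0.0032] y [ 0.9999 -0.0106 -0.0017] yaw err rel console -0.010617803697300079
```

The two estimates of the geometry agree: yaw 0.020, aperture (0.5072, -0.2003), grip (0.5085, -0.2713) and shutter ≈ 0.010, so it has to slide about 26 mm. Next I'll align over the grip.

Call:
{"api": "apply_moves", "payload": {
  "deltas": [
    {"dx":-0.6,"dy":0.8,"dz":3,"rx":0,"ry":0,"rz":-0.03,"grip":6},
    {"dx":0,"dy":0,"dz":3,"rx":0,"ry":0,"rz":0,"grip":6},
    {"dx":0,"dy":0,"dz":3,"rx":0,"ry":0,"rz":0,"grip":6},
    {"dx":0,"dy":0,"dz":2,"rx":0,"ry":0,"rz":0,"grip":6},
    {"dx":0,"dy":0,"dz":0,"rx":0,"ry":0,"rz":0,"grip":6},
    {"dx":0,"dy":0,"dz":0,"rx":0,"ry":0,"rz":0,"grip":6},
    {"dx":0,"dy":0,"dz":0,"rx":0,"ry":0,"rz":0,"grip":6}
  ]
}}

```text
t: 1.75
tcp_pos: [0.5122, -0.265, 0.1227]
orientation: [0.001, 0.696, 0.718, 0.001]
ft_force: [0.8, -0.5, 0.1]
grip_width: 0.0601
```

Call:
{"api": "apply_moves", "payload": {
  "deltas": [
    {"dx":-0.6,"dy":-0.35,"dz":0,"rx":0,"ry":0,"rz":0.01,"grip":6},
    {"dx":0,"dy":0,"dz":1.5,"rx":0,"ry":0,"rz":0,"grip":6},
    {"dx":0,"dy":0,"dz":1.5,"rx":0,"ry":0,"rz":0,"grip":6},
    {"dx":0,"dy":0,"dz":1.2,"rx":0,"ry":0,"rz":0,"grip":6},
    {"dx":0,"dy":0,"dz":0.6,"rx":0,"ry":0,"rz":0,"grip":6},
    {"dx":0,"dy":0,"dz":0,"rx":0,"ry":0,"rz":0,"grip":6},
    {"dx":0,"dy":0,"dz":0,"rx":0,"ry":0,"rz":0,"grip":6}
  ]
}}

```text
t: 2.45
tcp_pos: [0.5077, -0.2711, 0.0731]
orientation: [-0.0, 0.7, 0.714, -0.0]
ft_force: [0.0, 0.1, 0.0]
grip_width: 0.0599
```

No contact so far. Closing on the grip.

Call:
{"api": "apply_moves", "payload": {
  "deltas": [
    {"dx":0,"dy":0,"dz":0,"rx":0,"ry":0,"rz":0,"grip":2.5},
    {"dx":0,"dy":0,"dz":0,"rx":0,"ry":0,"rz":0,"grip":2.5},
    {"dx":0,"dy":0,"dz":0,"rx":0,"ry":0,"rz":0,"grip":2.5},
    {"dx":0,"dy":0,"dz":0,"rx":0,"ry":0,"rz":0,"grip":2.5},
    {"dx":0,"dy":0,"dz":0,"rx":0,"ry":0,"rz":0,"grip":2.5}
  ]
}}

```text
t: 2.95
tcp_pos: [0.5083, -0.2713, 0.0741]
orientation: [0.001, 0.7, 0.714, 0.0]
ft_force: [0.4, 0.0, 7.0]
grip_width: 0.0283
```

Call:
{"api": "apply_moves", "payload": {
  "deltas": [
    {"dx":0.2,"dy":0,"dz":-0.1,"rx":0,"ry":0,"rz":0,"grip":2.5},
    {"dx":0.6,"dy":0,"dz":0,"rx":0,"ry":0,"rz":0,"grip":2.5},
    {"dx":0.6,"dy":0,"dz":0,"rx":0,"ry":0,"rz":0,"grip":2.5},
    {"dx":0.6,"dy":0,"dz":0,"rx":0,"ry":0,"rz":0,"grip":2.5},
    {"dx":0.4,"dy":0,"dz":0,"rx":0,"ry":0,"rz":0,"grip":2.5},
    {"dx":0.2,"dy":0,"dz":0,"rx":0,"ry":0,"rz":0,"grip":2.5},
    {"dx":0,"dy":0,"dz":0,"rx":0,"ry":0,"rz":0,"grip":2.5},
    {"dx":0,"dy":0,"dz":0,"rx":0,"ry":0,"rz":0,"grip":2.5}
  ]
}}

```text
t: 3.75
tcp_pos: [0.5077, -0.2441, 0.0743]
orientation: [-0.0, 0.7, 0.714, 0.001]
ft_force: [4.1, -0.3, -2.6]
grip_width: 0.0283
```

Call:
{"api": "apply_moves", "payload": {
  "deltas": [
    {"dx":0,"dy":0,"dz":0,"rx":0,"ry":0,"rz":0,"grip":6},
    {"dx":0,"dy":0,"dz":0,"rx":0,"ry":0,"rz":0,"grip":6},
    {"dx":0,"dy":0,"dz":-1,"rx":0,"ry":0,"rz":0,"grip":6},
    {"dx":0,"dy":0,"dz":-4,"rx":0,"ry":0,"rz":0,"grip":8},
    {"dx":-0.5,"dy":0,"dz":-4,"rx":0,"ry":0,"rz":0,"grip":8},
    {"dx":-0.5,"dy":0,"dz":-4,"rx":0,"ry":0,"rz":0,"grip":8},
    {"dx":0,"dy":0,"dz":0,"rx":0,"ry":0,"rz":0,"grip":8},
    {"dx":0,"dy":0,"dz":0,"rx":0,"ry":0,"rz":0,"grip":8}
  ]
}}

```text
t: 4.55
tcp_pos: [0.5073, -0.2555, 0.2059]
orientation: [0.001, 0.7, 0.714, 0.0]
ft_force: [-0.6, 0.1, -0.7]
grip_width: 0.0799
```

```bash
python3 - <<'E'
from workcell import arm
from h import *
s=arm.observe();c=arm.camera("wrist");print(s["t"],s["tcp_pos"],s["orientation"])
pickle.dump((s,c),open("d2.pkl","wb"))
im=c["pixels"][:,:,::-1];cv2.imwrite("pics/w3.png",cv2.resize(im[50:250,180:430],None,fx=3,fy=3,interpolation=cv2.INTER_CUBIC))
E
```

```text
4.55 [ 0.50734312 -0.25551353  0.20591248] [1.00785733e-03 7.00251384e-01 7.13895531e-01 3.92496884e-04]
```

View pics/w3.png

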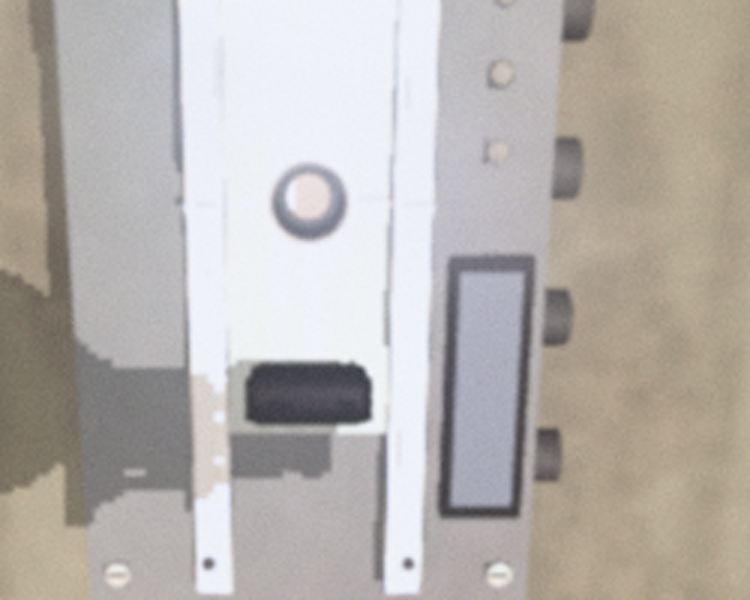

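The picture shows the button centred under the hole at (308,196) in the crop, and the white marks in line at row ~203. The shutter is aligned. I'll measure the hole, then move to the stand.

```bash
python3 - <<'E'
from h import *
s,c=pickle.load(open("d2.pkl","rb"));np.set_printoptions(precision=4,suppress=True)
g=lambda u,v,z:onz(c,(180+u/3,50+v/3),z,s)
h=g(309,202,.0665);print("hole",h,"button",g(308,196,.027),"marks",g(183,203,.07),g(433,207,.07))
yd=np.array([-.02,1]);print("q",.036+(h[:2]-[.5072,-.2003])@yd)
E
```

```text
hole [ 0.5069 -0.199   0.0665] button [ 0.5069 -0.2001  0.027 ] marks [ 0.4766 -0.1996  0.07  ] [ 0.5367 -0.1994  0.07  ]
q 0.03727025229170142
```

Call:
{"api": "apply_moves", "payload": {
  "deltas": [
    {"dx":4.4,"dy":1.1,"dz":-0.8,"rx":0,"ry":0,"rz":0,"grip":6},
    {"dx":4.4,"dy":1.1,"dz":-0.8,"rx":0,"ry":0,"rz":0,"grip":6},
    {"dx":4.4,"dy":1.1,"dz":-0.8,"rx":0,"ry":0,"rz":0,"grip":6},
    {"dx":4.4,"dy":1.1,"dz":-0.8,"rx":0,"ry":0,"rz":0,"grip":6},
    {"dx":4.4,"dy":1.1,"dz":-0.8,"rx":0,"ry":0,"rz":0,"grip":6},
    {"dx":4.4,"dy":1.1,"dz":-0.8,"rx":0,"ry":0,"rz":0,"grip":6},
    {"dx":4.4,"dy":1.1,"dz":-0.8,"rx":0,"ry":0,"rz":0,"grip":6},
    {"dx":4.2,"dy":1.1,"dz":0,"rx":0,"ry":0,"rz":0,"grip":6}
  ]
}}

```text
t: 5.4
tcp_pos: [0.5879, 0.0987, 0.2598]
orientation: [-0.0, 0.7, 0.714, -0.001]
ft_force: [1.1, 0.8, -0.1]
grip_width: 0.0599
```

Call:
{"api": "apply_moves", "payload": {
  "deltas": [
    {"dx":0,"dy":0,"dz":0,"rx":0,"ry":0,"rz":0,"grip":6},
    {"dx":0,"dy":0,"dz":0,"rx":0,"ry":0,"rz":0,"grip":6},
    {"dx":0,"dy":0,"dz":0,"rx":0,"ry":0,"rz":0,"grip":6}
  ]
}}

```text
t: 5.7
tcp_pos: [0.5876, 0.095, 0.2589]
orientation: [-0.0, 0.701, 0.714, -0.001]
ft_force: [-0.1, -0.1, 0.4]
grip_width: 0.0604
```

```bash
python3 - <<'E'
from workcell import arm
from h import *
s=arm.observe();c=arm.camera("wrist");print(s["t"],s["tcp_pos"],s["orientation"])
pickle.dump((s,c),open("d3.pkl","wb"))
im=c["pixels"][:,:,::-1];cv2.imwrite("pics/w4.png",im)
E
```

```text
5.7 [0.58760705 0.09499048 0.25893321] [-4.56859685e-04  7.00570110e-01  7.13581945e-01 -1.45595848e-03]
```

View pics/w4.png

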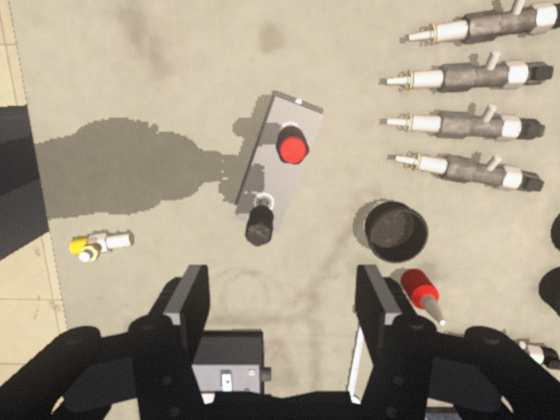

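The stand holds the tall driver, its red top at (293,149), with its ring around (289,127). The short one's top is at (259,233) and its ring at about (264,202). The shutter came out at q ≈ 0.037, inside the window.

```bash
python3 - <<'E'
from h import *
s,c=pickle.load(open("d3.pkl","rb"));np.set_printoptions(precision=4,suppress=True)
im=cv2.cvtColor(c["pixels"],cv2.COLOR_RGB2HSV)
m=cv2.inRange(im,(0,120,90),(10,255,255))|cv2.inRange(im,(170,120,90),(180,255,255));m[:,:270]=0;m[:,330:]=0;m[180:]=0
ys,xs=np.nonzero(m);p=((xs.min()+xs.max())/2,(ys.min()+ys.max())/2);print(p,xs.max()-xs.min(),ys.max()-ys.min())
print("top",onz(c,p,.165,s),"short top",onz(c,(259,233),.144,s))
t=[onz(c,q,.06,s) for q in((275,92),(323,113))];print("edge pts",t, "rings",onz(c,(289,128),.06,s),onz(c,(264,202),.06,s))
E
```

```text
(np.float64(292.5), np.float64(150.0)) 27 26
top [0.5928 0.1347 0.165 ] short top [0.5706 0.0702 0.144 ]
edge pts [array([0.5793, 0.1686, 0.06  ]), array([0.6218, 0.1517, 0.06  ])] rings [0.5922 0.1381 0.06  ] [0.5702 0.0688 0.06  ]
```

Call:
{"api": "apply_moves", "payload": {
  "deltas": [
    {"dx":2,"dy":0.3,"dz":1,"rx":0,"ry":0,"rz":0,"grip":6},
    {"dx":2,"dy":0.27,"dz":2,"rx":0,"ry":0,"rz":0,"grip":6},
    {"dx":0,"dy":0,"dz":1,"rx":0,"ry":0,"rz":0,"grip":6},
    {"dx":0,"dy":0,"dz":0,"rx":0,"ry":0,"rz":0,"grip":6},
    {"dx":0,"dy":0,"dz":0,"rx":0,"ry":0,"rz":0,"grip":6},
    {"dx":0,"dy":0,"dz":0,"rx":0,"ry":0,"rz":0,"grip":6}
  ]
}}

```text
t: 6.35
tcp_pos: [0.5939, 0.1351, 0.2212]
orientation: [0.001, 0.701, 0.713, 0.0]
ft_force: [-0.5, -0.9, -0.1]
grip_width: 0.0601
```

Call:
{"api": "apply_moves", "payload": {
  "deltas": [
    {"dx":0,"dy":-0.1,"dz":2.5,"rx":0,"ry":0,"rz":0,"grip":6},
    {"dx":0,"dy":0,"dz":2.5,"rx":0,"ry":0,"rz":0,"grip":6},
    {"dx":0,"dy":0,"dz":2.5,"rx":0,"ry":0,"rz":0,"grip":6},
    {"dx":0,"dy":0,"dz":2,"rx":0,"ry":0,"rz":0,"grip":6},
    {"dx":0,"dy":0,"dz":0.8,"rx":0,"ry":0,"rz":0,"grip":6},
    {"dx":0,"dy":0,"dz":0,"rx":0,"ry":0,"rz":0,"grip":6},
    {"dx":0,"dy":0,"dz":0,"rx":0,"ry":0,"rz":0,"grip":6}
  ]
}}

```text
t: 7.05
tcp_pos: [0.5932, 0.1366, 0.1186]
orientation: [0.001, 0.7, 0.714, 0.001]
ft_force: [-0.1, 0.1, 0.4]
grip_width: 0.0601
```

Call:
{"api": "apply_moves", "payload": {
  "deltas": [
    {"dx":0,"dy":0,"dz":0,"rx":0,"ry":0,"rz":0,"grip":1.2},
    {"dx":0,"dy":0,"dz":0,"rx":0,"ry":0,"rz":0,"grip":1.2},
    {"dx":0,"dy":0,"dz":0,"rx":0,"ry":0,"rz":0,"grip":1.2},
    {"dx":0,"dy":0,"dz":0,"rx":0,"ry":0,"rz":0,"grip":1.2},
    {"dx":0,"dy":0,"dz":0,"rx":0,"ry":0,"rz":0,"grip":1.2},
    {"dx":0,"dy":0,"dz":0,"rx":0,"ry":0,"rz":0,"grip":1.2}
  ]
}}

```text
t: 7.65
tcp_pos: [0.5924, 0.1369, 0.118]
orientation: [0.0, 0.7, 0.714, 0.0]
ft_force: [-0.9, 0.3, 6.2]
grip_width: 0.0201
```

Gripped, with the opening at 20 mm. Lifting straight up.

Call:
{"api": "apply_moves", "payload": {
  "deltas": [
    {"dx":0,"dy":0,"dz":-0.5,"rx":0,"ry":0,"rz":0,"grip":1.2},
    {"dx":0,"dy":0,"dz":-1.5,"rx":0,"ry":0,"rz":0,"grip":1.2},
    {"dx":0,"dy":0,"dz":-2,"rx":0,"ry":0,"rz":0,"grip":1.2},
    {"dx":0,"dy":0,"dz":-2,"rx":0,"ry":0,"rz":0,"grip":1.2},
    {"dx":0,"dy":0,"dz":-2,"rx":0,"ry":0,"rz":0,"grip":1.2},
    {"dx":0,"dy":0,"dz":-2,"rx":0,"ry":0,"rz":0,"grip":1.2},
    {"dx":0,"dy":0,"dz":0,"rx":0,"ry":0,"rz":0,"grip":1.2},
    {"dx":0,"dy":0,"dz":0,"rx":0,"ry":0,"rz":0,"grip":1.2}
  ]
}}

```text
t: 8.45
tcp_pos: [0.5921, 0.1365, 0.2175]
orientation: [0.0, 0.7, 0.714, 0.0]
ft_force: [0.5, -0.9, -1.3]
grip_width: 0.0205
```

Tip is at about z 0.114. The straight path would clip the short driver, so I'll rise first and then travel.

Call:
{"api": "apply_moves", "payload": {
  "deltas": [
    {"dx":0,"dy":0,"dz":-2,"rx":0,"ry":0,"rz":0,"grip":1.2},
    {"dx":0,"dy":0,"dz":-2,"rx":0,"ry":0,"rz":0,"grip":1.2},
    {"dx":0,"dy":0,"dz":-2,"rx":0,"ry":0,"rz":0,"grip":1.2},
    {"dx":0,"dy":0,"dz":0,"rx":0,"ry":0,"rz":0,"grip":1.2},
    {"dx":0,"dy":0,"dz":0,"rx":0,"ry":0,"rz":0,"grip":1.2},
    {"dx":-1,"dy":-0.3,"dz":0,"rx":0,"ry":0,"rz":0,"grip":1.2},
    {"dx":-2,"dy":-0.5,"dz":0,"rx":0,"ry":0,"rz":0,"grip":1.2},
    {"dx":-2.5,"dy":-0.7,"dz":0,"rx":0,"ry":0,"rz":0,"grip":1.2}
  ]
}}

```text
t: 9.25
tcp_pos: [0.5772, 0.0808, 0.2754]
orientation: [-0.001, 0.699, 0.715, -0.001]
ft_force: [0.2, -0.3, -1.8]
grip_width: 0.0202
```

Call:
{"api": "apply_moves", "payload": {
  "deltas": [
    {"dx":-4,"dy":-1,"dz":0,"rx":0,"ry":0,"rz":0,"grip":1.2},
    {"dx":-4,"dy":-1.1,"dz":0,"rx":0,"ry":0,"rz":0,"grip":1.2},
    {"dx":-4,"dy":-1.1,"dz":0,"rx":0,"ry":0,"rz":0,"grip":1.2},
    {"dx":-4,"dy":-1.1,"dz":0,"rx":0,"ry":0,"rz":0,"grip":1.2},
    {"dx":-4,"dy":-1.1,"dz":0,"rx":0,"ry":0,"rz":0,"grip":1.2},
    {"dx":-4,"dy":-1.1,"dz":1,"rx":0,"ry":0,"rz":0,"grip":1.2},
    {"dx":-2.5,"dy":-0.7,"dz":2,"rx":0,"ry":0,"rz":0,"grip":1.2},
    {"dx":-1.4,"dy":-0.5,"dz":2,"rx":0,"ry":0,"rz":0,"grip":1.2}
  ]
}}

```text
t: 10.05
tcp_pos: [0.5046, -0.2028, 0.2258]
orientation: [-0.0, 0.702, 0.712, -0.001]
ft_force: [-0.9, -0.0, -1.8]
grip_width: 0.0204
```

Call:
{"api": "apply_moves", "payload": {
  "deltas": [
    {"dx":0,"dy":0,"dz":1,"rx":0,"ry":0,"rz":0,"grip":1.2},
    {"dx":0,"dy":0,"dz":0,"rx":0,"ry":0,"rz":0,"grip":1.2},
    {"dx":0,"dy":0,"dz":0,"rx":0,"ry":0,"rz":0,"grip":1.2},
    {"dx":0,"dy":0,"dz":0,"rx":0,"ry":0,"rz":0,"grip":1.2}
  ]
}}

```text
t: 10.45
tcp_pos: [0.5079, -0.198, 0.2181]
orientation: [0.001, 0.699, 0.715, 0.001]
ft_force: [-0.7, -0.3, -1.3]
grip_width: 0.0205
```

```bash
python3 - <<'E'
from workcell import arm
from h import *
s=arm.observe();d={n:arm.camera(n) for n in("scene","side")};print(s["t"],s["tcp_pos"],s["orientation"])
pickle.dump((s,d),open("d4.pkl","wb"))
p=np.array([s["tcp_pos"][0],s["tcp_pos"][1],.10]);o=[]
for n in d:
    u,v=proj(d[n],p).astype(int);print(n,u,v);u0,v0=u-50,v-75
    o.append(cv2.resize(d[n]["pixels"][v0:v0+150,u0:u0+100,::-1],None,fx=4,fy=4,interpolation=cv2.INTER_CUBIC));print(u0,v0)
cv2.imwrite("pics/b5.png",np.hstack(o))
E
```

```text
10.45 [ 0.50790211 -0.19802905  0.21809587] [5.66999922e-04 6.99260683e-01 7.14866367e-01 5.03431251e-04]
scene 297 266
247 191
side 331 181
281 106
```

View pics/b5.png

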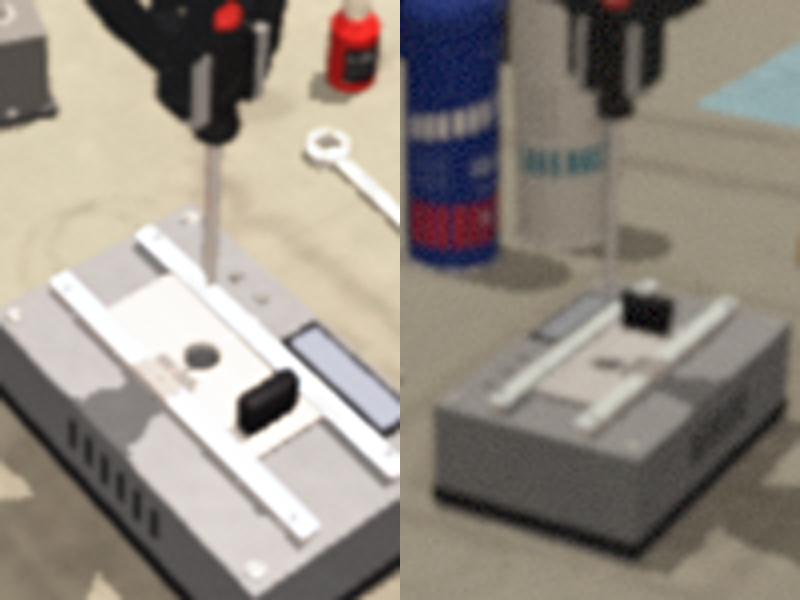

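The driver hangs straight above the hole. In the scene the tip is at (299.7,261.5) and the hole at (297.5,280). In the side view the tip is at (333.7,178.5) and the hole at (333.5,196.7). Triangulating both in the same views cancels most of the calibration bias.

```bash
python3 - <<'E'
from h import *
s,d=pickle.load(open("d4.pkl","rb"));np.set_printoptions(precision=4,suppress=True)
S,V=d["scene"],d["side"]
T=tri([ray(S,(299.75,261.5)),ray(V,(333.75,178.5))]);H=tri([ray(S,(297.5,280)),ray(V,(333.5,196.75))])
print("tip",T,"hole",H,"hole-tip",H-T, onz(S,(297.5,280),.0665),onz(V,(333.5,196.75),.0665))
# shaft tops for tilt
B=tri([ray(S,(247+214/4,191+145/4)),ray(V,(281+213/4,106+115/4))]);print("shaft top",B,"tilt",B-T)
E
```

```text
tip [ 0.5074 -0.1999  0.1095] hole [ 0.5051 -0.2008  0.0651] hole-tip [-0.0024 -0.0009 -0.0444] [ 0.506  -0.201   0.0665] [ 0.5017 -0.1969  0.0665]
shaft top [ 0.5064 -0.2034  0.2014] tilt [-0.001  -0.0035  0.0919]
```

The offsets are about 1–2 mm and the clearance is 6 mm. A small correction, then down, stopping short of the button.

Call:
{"api": "apply_moves", "payload": {
  "deltas": [
    {"dx":-0.1,"dy":-0.1,"dz":1.5,"rx":0,"ry":0,"rz":0,"grip":1.2},
    {"dx":0,"dy":0,"dz":1.5,"rx":0,"ry":0,"rz":0,"grip":1.2},
    {"dx":0,"dy":0,"dz":0.5,"rx":0,"ry":0,"rz":0,"grip":1.2},
    {"dx":0,"dy":0,"dz":0.5,"rx":0,"ry":0,"rz":0,"grip":1.2},
    {"dx":0,"dy":0,"dz":0.5,"rx":0,"ry":0,"rz":0,"grip":1.2},
    {"dx":0,"dy":0,"dz":0.5,"rx":0,"ry":0,"rz":0,"grip":1.2},
    {"dx":0,"dy":0,"dz":0.5,"rx":0,"ry":0,"rz":0,"grip":1.2},
    {"dx":0,"dy":0,"dz":0,"rx":0,"ry":0,"rz":0,"grip":1.2}
  ]
}}

```text
t: 11.35
tcp_pos: [0.5056, -0.2, 0.1617]
orientation: [-0.0, 0.7, 0.714, -0.0]
ft_force: [-0.4, 0.6, -0.9]
grip_width: 0.0205
```

Call:
{"api": "apply_moves", "payload": {
  "deltas": [
    {"dx":0,"dy":0,"dz":0.6,"rx":0,"ry":0,"rz":0,"grip":1.2},
    {"dx":0,"dy":0,"dz":0.6,"rx":0,"ry":0,"rz":0,"grip":1.2},
    {"dx":0,"dy":0,"dz":0.6,"rx":0,"ry":0,"rz":0,"grip":1.2},
    {"dx":0,"dy":0,"dz":0.4,"rx":0,"ry":0,"rz":0,"grip":1.2},
    {"dx":0,"dy":0,"dz":0,"rx":0,"ry":0,"rz":0,"grip":1.2},
    {"dx":0,"dy":0,"dz":0,"rx":0,"ry":0,"rz":0,"grip":1.2}
  ]
}}

```text
t: 11.95
tcp_pos: [0.506, -0.2002, 0.1402]
orientation: [-0.0, 0.7, 0.714, -0.0]
ft_force: [0.0, 0.1, -0.6]
grip_width: 0.0201
```

No contact, and TCP z is 0.140. Pressing in small steps.

Call:
{"api": "apply_moves", "payload": {
  "deltas": [
    {"dx":0,"dy":0,"dz":0.3,"rx":0,"ry":0,"rz":0,"grip":1.2},
    {"dx":0,"dy":0,"dz":0.3,"rx":0,"ry":0,"rz":0,"grip":1.2},
    {"dx":0,"dy":0,"dz":0.3,"rx":0,"ry":0,"rz":0,"grip":1.2},
    {"dx":0,"dy":0,"dz":0.3,"rx":0,"ry":0,"rz":0,"grip":1.2},
    {"dx":0,"dy":0,"dz":0,"rx":0,"ry":0,"rz":0,"grip":1.2},
    {"dx":0,"dy":0,"dz":0,"rx":0,"ry":0,"rz":0,"grip":1.2}
  ]
}}

```text
t: 12.55
tcp_pos: [0.5061, -0.2002, 0.1285]
orientation: [0.0, 0.7, 0.714, 0.0]
ft_force: [0.0, 0.4, 1.5]
grip_width: 0.0205
```

Call:
{"api": "apply_moves", "payload": {
  "deltas": [
    {"dx":0,"dy":0,"dz":0.2,"rx":0,"ry":0,"rz":0,"grip":1.2},
    {"dx":0,"dy":0,"dz":0.2,"rx":0,"ry":0,"rz":0,"grip":1.2},
    {"dx":0,"dy":0,"dz":0,"rx":0,"ry":0,"rz":0,"grip":1.2},
    {"dx":0,"dy":0,"dz":0,"rx":0,"ry":0,"rz":0,"grip":1.2}
  ]
}}

```text
t: 12.95
tcp_pos: [0.5061, -0.2002, 0.1245]
orientation: [0.0, 0.7, 0.714, 0.0]
ft_force: [-0.8, 0.3, 4.7]
grip_width: 0.0207
```

Call:
{"api": "apply_moves", "payload": {
  "deltas": [
    {"dx":0,"dy":0,"dz":0.15,"rx":0,"ry":0,"rz":0,"grip":1.2},
    {"dx":0,"dy":0,"dz":0.1,"rx":0,"ry":0,"rz":0,"grip":1.2},
    {"dx":0,"dy":0,"dz":0,"rx":0,"ry":0,"rz":0,"grip":1.2},
    {"dx":0,"dy":0,"dz":0,"rx":0,"ry":0,"rz":0,"grip":1.2}
  ]
}}

```text
t: 13.35
tcp_pos: [0.5064, -0.2004, 0.1226]
orientation: [0.001, 0.7, 0.714, 0.0]
ft_force: [-1.8, 0.1, 9.5]
grip_width: 0.0201
```

The force is about 10 N after about 8 mm of travel, past the 6 N needed for full travel, so the button is at its stop. I'll hold and do a final check.

Call:
{"api": "apply_moves", "payload": {
  "deltas": [
    {"dx":0,"dy":0,"dz":0,"rx":0,"ry":0,"rz":0,"grip":1.2},
    {"dx":0,"dy":0,"dz":0,"rx":0,"ry":0,"rz":0,"grip":1.2},
    {"dx":0,"dy":0,"dz":0,"rx":0,"ry":0,"rz":0,"grip":1.2},
    {"dx":0,"dy":0,"dz":0,"rx":0,"ry":0,"rz":0,"grip":1.2}
  ]
}}

```text
t: 13.75
tcp_pos: [0.5064, -0.2004, 0.1226]
orientation: [0.001, 0.7, 0.714, 0.0]
ft_force: [-1.2, 0.3, 10.2]
grip_width: 0.0202
```

```bash
python3 - <<'E'
from workcell import arm
from h import *
d={n:arm.camera(n)["pixels"] for n in("scene","side")}
s=arm.observe();print(s["t"],s["tcp_pos"],s["ft_force"],s["grip_width"])
f=lambda a:cv2.resize(a[:,:,::-1],(400,400),interpolation=cv2.INTER_CUBIC)
cv2.imwrite("pics/f6.png",np.hstack([f(d["scene"][130:360,170:400]),f(d["side"][120:320,170:390])]))
E
```

```text
13.85 [ 0.50640611 -0.20037436  0.12263191] [-0.54145139  0.52900333  9.18755918] 0.020219018711929004
```

View pics/f6.png

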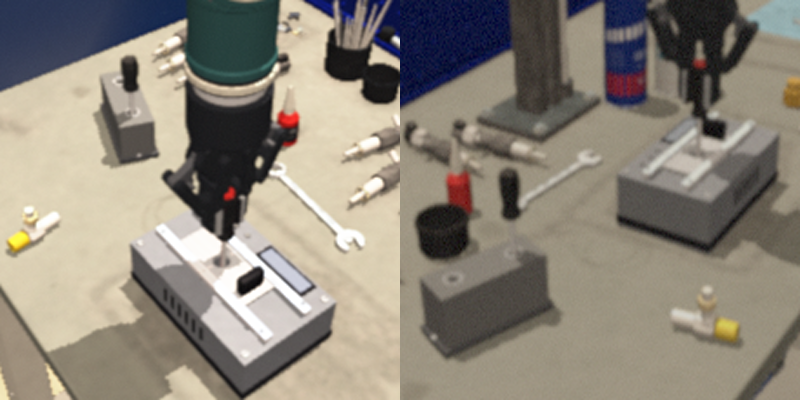

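The final view shows the shaft going down through the shutter hole, at (222,262) in the left panel. The short driver is upright in the stand, at (130,75) and (510,195). The tee, glue and cup are in place. Handing in.

```bash
python3 -c "
from workcell import arm
print(arm.sign_off())"
```

```text
the job is handed in; nothing more can be done
None
```

The tester is reset and the job is handed in at about 13.9 s. The arm is still gripping the tall screwdriver and holding the button down. Sign-off reported no verdict.

- **Shutter:** I slid it about 27 mm by its black grip. The wrist camera then put it at about 0.037 m, with the white marks in line and the button visible through the hole.
- **Button:** The tip met it close to the expected height and travelled about 8 mm. The force held steady at 9–10 N, above the 6 N needed for full travel, so it should be at its stop; I could not see the button itself at the end.
- **Grip:** The fingers were still closed on the 20 mm handle, with the tool pointing straight down.
- **Other items:** The last pictures show the short screwdriver upright in its hole and the tee, glue bottle and cup in place. I checked these by eye only.

**Errors and disagreements:**
- My first move call was refused because the rows left out fields, and nothing moved.
- Before the insertion, the scene and side cameras placed the hole up to 4 mm apart. The two-view position was about 2 mm from the wrist-camera one, so I aimed between them, and the tip went in without touching the sides.

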